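# Hang the glued fin can in the drying cabinet

## Task

Slide the drying cabinet's clear cover fully open, take the finned rocket tube by its wooden handle, lower it through the hatch and hang it by its steel eye on the hook beneath the hatch, without the part or the robot touching the roof frame around the opening. Let go, then slide the cover fully shut over it. Leave the other things on the table where they are.

Things in the scene. Friction and masses are not known exactly. Their poses are not given: they have to be found in the camera images.
- cabinet: (All sizes here in mm.) Plywood drying cabinet fixed to the table, 230 (x) by 340 (y) by 175 tall, clear plastic far (+x) wall. Origin: centre of its underside on the table. Its own y runs along its length, x from the robot's side to the far wall, z up. Its yaw is within about 0.2 rad of the world's.
- hatch_frame: The cabinet's plywood roof, 10 thick, top face at height 175, with the rectangular hatch in it, and two aluminium guide rails 6 wide and 9 tall on it, running along y beside the hatch (rail centres at cabinet x -88.5 and +83.5). This is the frame that must not be touched. Origin and axes as the cabinet.
- hatch (a point): Centre of the hatch opening, level with the roof's top face. The opening is 145 along the cabinet's x and 130 along its y. Axes as the cabinet. The inside is clear down to the floor (upper face 8 above the table) except for the hook.
- cover (a joint): Sliding clear plastic cover of the hatch, in m: 0 fully shut (stop), grows as it slides along the cabinet's +y, 0.165 fully open (stop), where the hatch is wholly clear. It stays where it is left; about 2 to 3 N slides it. Plate 160 by 150 by 5, top face at height 181.
- cover_bar (a point): Centre of the upright wooden push bar on the cover: 60 along the cabinet's x, 14 along its y, 36 tall (heights 181 to 217). It moves with the cover and can be pushed from either side or pinched. Axes as the cabinet.
- hook: Fixed steel J-hook of round 8 bar under the hatch. From a wooden post on the far wall the bar runs towards the cabinet's -x, dropping 8 to its level seat, then turns up at its free end. Free end: bar axis 14 to the -x side of the seat centre and 10 above it, so that end (rounded, radius 4) reaches 18 to the -x side and 14 above the seat's axis; the post's face is 55 to the +x side of the seat. Origin on the cabinet's centre plane in x, use point hook_seat. Axes as the cabinet.
- hook_seat (a point): Middle of the hook's lowest level stretch (10 long), on the bar's axis, 62 below the roof's top face. With the eye hanging on it, the eye's centre is about 13 below this point and the handle's top about 10 below the roof's top face. Axes as the cabinet.
- fin_can: The part to hang, 120 g (may vary 30 %): a card tube 40 dia and 54 tall with cap, with four thin fins reaching 36 from the axis at 45 degrees to its own x and y (heights 3 to 37), on top an upright round steel eye and over it a wooden handle. 139 tall, stands upright. Origin: centre of its underside; z up along the tube. The hole of the eye looks along its own x, either way round is the same.
- fin_can_eye (a point): Centre of the eye, 74 above the part's underside: wire 6 thick, clear hole about 33 dia, lying in the part's own y-z plane.
- fin_can_handle (a point): Centre of the square wooden handle, 16 by 16 by 44 tall (95 to 139 above the part's underside), sides along the part's x and y. Grip it across any two sides; the eye begins just under it.
- plain_fin_can: Bystander: open card tube 40 dia, 95 tall, four fins reaching 44 from the axis, no handle and no eye. Origin: centre of underside.
- glue_bottle: Bystander: glue bottle 52 dia, 138 tall. Origin: centre of underside.
- tape_roll: Bystander: roll of tape 100 dia, 24 tall, lying flat. Origin: centre of underside.
- nose_cone: Bystander: white nose cone 41 dia, 109 tall. Origin: centre of underside.
- scissors: Bystander: scissors, 170 long, 10 tall, lying. Origin at the pivot end of the grips, on the table.
- steel_rule: Bystander: steel rule 200 by 26 by 5 lying flat. Origin: centre of underside.
Mind the look-alikes: they are no part of the job. What is shaped like the fin_can but turquoise is not meant.

How it is judged:
On the way, in this order (a step that is already met when the one before it is completed fails the run):
1. the cover is slid fully open (value of joint cover above 0.152 m), for 0.1 s.
2. the fin can hangs by its eye on the hook, released and still (x of fin_can_eye in the frame of hook_seat between -0.014 and 0.045 m and y of fin_can_eye in the frame of hook_seat between -0.014 and 0.014 m and z of fin_can_eye in the frame of hook_seat between -0.022 and 0.004 m and angle between fin_can's own z axis and vertical below 0.25 rad and contact force between fin_can and hook above 0.3 N and contact force between fin_can and the fingers below 0.05 N and linear speed of fin_can below 0.05 m/s), for 0.3 s.
3. the cover is slid fully shut (value of joint cover below 0.008 m), for 0.1 s.
At the end, for the whole second after the job is handed in: Fin can still (<50 mm/s), not held, hanging on the hook, within 0.25 rad of upright; eye centre relative to hook_seat: x -14 to +45, y +-14, z -22 to +4 mm; cover within 8 mm of fully shut. Before: cover opened past 152 mm, then can hung, then shut (all of step 2 and value of joint cover below 0.008 m); the robot touches nothing.
It fails at once if the fin can touches the roof frame (over 0.5 N) (contact force between fin_can and hatch_frame above 0.5 N).
It fails at once if the robot touches the roof frame (over 0.5 N) (contact force between any of the fingers, the arm and hatch_frame above 0.5 N).
It fails at once if a bystander is moved more than 30 mm (distance of any of plain_fin_can, glue_bottle, tape_roll, nose_cone, scissors, steel_rule from where it was at the start of the episode above 0.03 m).
It also fails if it takes over 72 s, if anything falls off the work surface, if the arm or the gripper's body presses on something with over 40 N, if the wrist force passes 120 N, or if a joint passes its speed limit or range.

## Robot

A 6-joint arm with a two-finger parallel gripper is mounted at the origin on the work surface. World frame = base frame: x ahead of the robot, y to its left, z up, the work surface at z = 0. Lengths are in m, angles in rad, forces in N, time in s.
With the tool pointing down it reaches from about 0.3 to 0.775 m from the base axis. Payload 14.6 kg.
Tool frame: the origin (TCP) lies on the centre line of the jaws, within the pads' length; the fingertips stand 14 mm ahead of it and the grasp point (between the pads) lies 5 mm behind it; z points along the fingers, y is the direction in which the jaws open and shut (so a half turn about z gives the same grasp; the last joint's range is limited). The gripper opens to 85 mm and grips with 20 to 120 N. Pads are 22 mm wide; open, the fingers measure 114 mm over their backs; the gripper's body (76 mm by 85 mm) begins 54 mm behind the grasp point. The pads swing forward as they close: fully open they stand 13 mm farther back than shut.
Start: joints at [-1.336, 0.3, 1.521, -0, 1.321, -0.067], TCP at [0.163, -0.525, 0.21] pointing down, gripper open.
Joint ranges: [-3.03, 3.03], [-0.79, 2.21], [0.23, 2.52], [-1.04, 4.18], [0, 3.07], [-2.55, 2.55]. Speed limits (rad/s): [2.22, 2.22, 2.57, 3.14, 3.14, 3.14].

## Interface

Orientations are given as a 3x3 rotation matrix whose columns are the frame's x, y, z axes.
In Python, from cell import get_state, get_image, sign_off gives the robot as it stands. The module is installed in compiled form; this text tells all that it offers.
- The arm moves only by the tool arm_command, never from a script. Its argument "commands" is a list of rows, each a list of 5 numbers: the closure, from -1 (fully open) to 1 (shut), so that 0 is half open, then the shift along the tool's x, y, z in cm, then the turn about the tool's z in degrees. In form: [[grip, tx, ty, tz, roll], ...]. A call has 1 to 8 rows; each row shifts and turns the pose as measured when the row begins, along the tool's axes as they then stand; what a row does not reach is not made up. A row lasts 1/12 s, in which the tool goes at most 41.7 mm and 7.16 degrees, less where a joint would pass 70% of its speed; a pose out of reach is approached as far as the arm can. A call with a gripper value outside its range is refused whole. The fingers move at their own pace and stop on an object; "squeeze" is the grip in N (left out, the last holds). Time passes only in rows, so rows that do not move let the fingers close. It gives the time, the measured TCP pose, the force and the opening at its end, in the units of the state.
- get_state(): the state, without advancing time (a new reading comes with each control period).
- get_image(name): name is "scene" or "top" or "wrist"; returns a dict with "image" (384x512x3 uint8, red, green, blue), "camera_matrix" (3x3 intrinsics, pixels), "xyz" and "attitude" of the camera in the world. Camera axes: x right, y down, z forward; pixel columns grow to the right and rows downward; lengths in m; the calibration is good to about 2 mm. A picture is of the moment at which its call begins. There is no depth.
- sign_off(): hands the job in, once; it reports no verdict.
The state is a dict: "clock": time; "qpos": joint angles; "dq": joint speeds; "joint_efforts": joint torques, N m; "tcp_pos": TCP position; "ee_rot": TCP orientation; "wrist_force": force on the tool from outside, world axes, zero at the start; "ft_torque": the same for the moment, N m; "opening": finger opening in m.
Only numpy, scipy, OpenCV 4.12 (cv2) and the standard library are available. Lean on these libraries where they do the work, as an engineer would, in place of code of your own. Each camera call takes 0.05 s, during which the arm holds its last target. There are 200 camera calls.

## Working session

There is one attempt and no reset: what is moved stays moved. The work goes in short steps, Python scripts to look and compute and a tool call to move; the robot and the scene stay as the last step left them, time stands still between calls to the robot, and variables do not carry over. Pictures are saved under pics/ and viewed, about 8 in all and at most 12, crops included, and the job is handed in when it is done.

Besides the shell and the picture viewer there is one more tool, called after "Request:" as a command line: name --pt "numbers of a row" for each row, then --argument value for the rest. arm_command: Moves the arm, as the interface text tells. Its arguments: {"type":"object","properties":{"commands":{"type":"array","items":{"type":"array","items":{"type":"number"}}},"squeeze":{"type":"number"}},"required":["commands"]}

```bash
mkdir -p pics
cat > h.py <<'E'
import numpy as np, cv2
from cell import get_state, get_image, sign_off
def snap(n,f=None):
    d=get_image(n)
    if f: cv2.imwrite('pics/'+f,cv2.cvtColor(d['image'],cv2.COLOR_RGB2BGR))
    return d
def ray(d,u,v):
    r=np.array(d['attitude']).reshape(3,3)@np.linalg.inv(d['camera_matrix'])@[u,v,1]
    return np.array(d['xyz']),r
def at(d,u,v,z):
    c,r=ray(d,u,v); return c+r*(z-c[2])/r[2]
def proj(d,p):
    q=np.array(d['camera_matrix'])@np.array(d['attitude']).reshape(3,3).T@(np.array(p)-d['xyz']); return q[:2]/q[2]
def save(d,f): np.save(f,d,allow_pickle=True)
def load(f): return np.load(f,allow_pickle=True).item()
E
python3 - <<'E'
from h import *
for n in ['top','scene']:
    d=snap(n,n+'0.png'); save(d,n+'0.npy'); print(n,d['xyz'],d['attitude'],d['camera_matrix'])
print(get_state())
E
```

```text
top [ 0.25585248 -0.18010437  1.43620113] [[ 0.01107219 -0.96951312  0.24478913]
 [-0.99991245 -0.01250884 -0.00431499]
 [ 0.00724547 -0.24471992 -0.96956674]] [[457.41628998   0.         257.04456055]
 [  0.         457.41628998 193.53087958]
 [  0.           0.           1.        ]]
scene [ 1.33431004 -0.64454692  0.73860285] [[ 0.51424776  0.48050427 -0.7103977 ]
 [ 0.85757782 -0.277985    0.43276392]
 [ 0.01046501 -0.83176919 -0.55502297]] [[474.3476877    0.         258.87943351]
 [  0.         474.3476877  190.51111365]
 [  0.           0.           1.        ]]
{'clock': 0.1, 'qpos': array([-1.33557890e+00,  3.00461653e-01,  1.52154377e+00, -3.71518076e-05,
        1.32067843e+00, -6.65833072e-02]), 'dq': array([ 0.00285239,  0.00064916, -0.00247932,  0.00029112, -0.00129046,
        0.00048067]), 'joint_efforts': array([-3.38729569e-04, -5.44377780e+01, -3.62371516e+01, -8.40760549e-05,
        3.02149776e-03,  1.16149362e-06]), 'tcp_pos': array([ 0.16342347, -0.52491156,  0.20964228]), 'ee_rot': array([[ 9.54800054e-01,  2.97248671e-01, -2.89313859e-04],
       [ 2.97248810e-01, -9.54799475e-01,  1.05276464e-03],
       [ 3.66961692e-05, -1.09117793e-03, -9.99999404e-01]]), 'wrist_force': array([ 0.0248051 , -0.1276438 , -0.23396589]), 'ft_torque': array([ 0.02342848, -0.0402239 , -0.04167288]), 'opening': 0.08521139110448975}
```

View pics/top0.png

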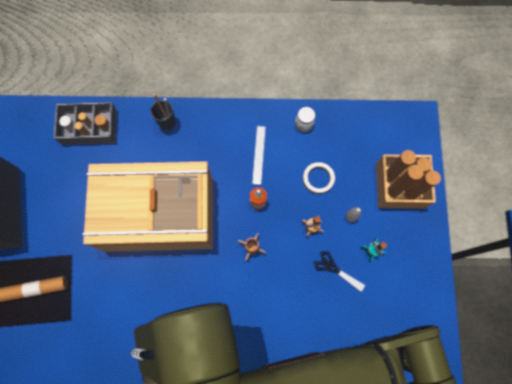

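View pics/scene0.png

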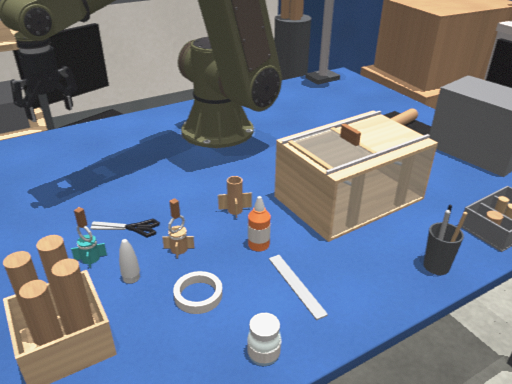

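The top view shows the cabinet around (150,205) with the push bar at (153,200). The fin can is near (313,225), its turquoise look-alike at (375,248), and the cover slides left (+y). Next I zoom in for exact corners.

Run:
```python
from h import *
d=load('top0.npy'); s=load('scene0.npy')
I=cv2.cvtColor(d['image'],cv2.COLOR_RGB2BGR); J=cv2.cvtColor(s['image'],cv2.COLOR_RGB2BGR)
a=cv2.resize(I[150:260,75:225],(800,587),interpolation=cv2.INTER_CUBIC)
b=cv2.resize(I[205:245,293:333],(400,400),interpolation=cv2.INTER_CUBIC)
c=cv2.resize(J[195:260,150:205],(338,400),interpolation=cv2.INTER_CUBIC)
cv2.imwrite('pics/a.png',a); cv2.imwrite('pics/b.png',np.hstack([b,c]))
# handle top brown mask
for D,(u0,u1,v0,v1) in((d,(293,333,205,245)),(s,(160,190,190,225))):
    H=cv2.cvtColor(D['image'],cv2.COLOR_RGB2HSV)
    m=((H[...,0]<12)&(H[...,1]>110)&(H[...,2]<190)).astype(np.uint8)
    k=np.zeros_like(m);k[v0:v1,u0:u1]=m[v0:v1,u0:u1]
    n,l,st,ce=cv2.connectedComponentsWithStats(k); print(st[1:],ce[1:])
```

```text
[[314 217   6   6  25]] [[316.32 219.88]]
[[171 203   2   2   2]
 [175 203   3   2   3]
 [174 206   4   6   9]
 [172 211   5   5  11]] [[171.5        203.5       ]
 [176.         203.66666667]
 [175.77777778 208.77777778]
 [173.36363636 213.81818182]]
```

View pics/a.png

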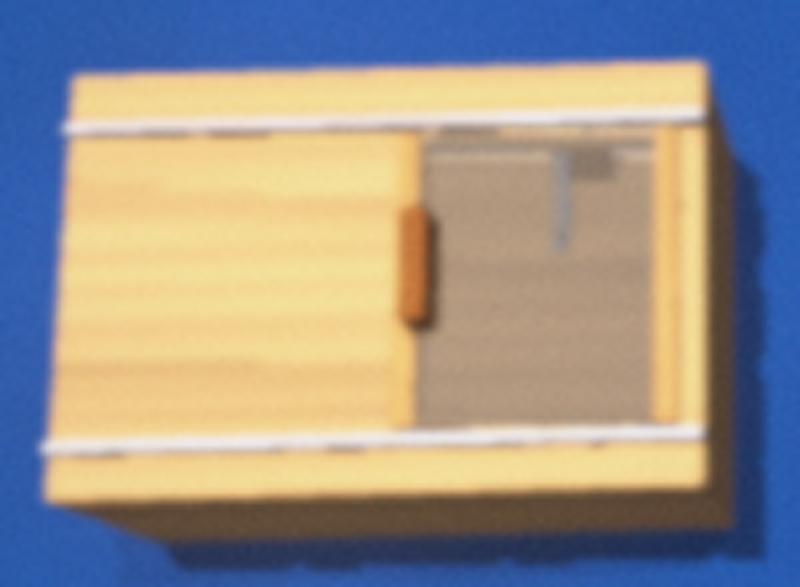

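View pics/b.png

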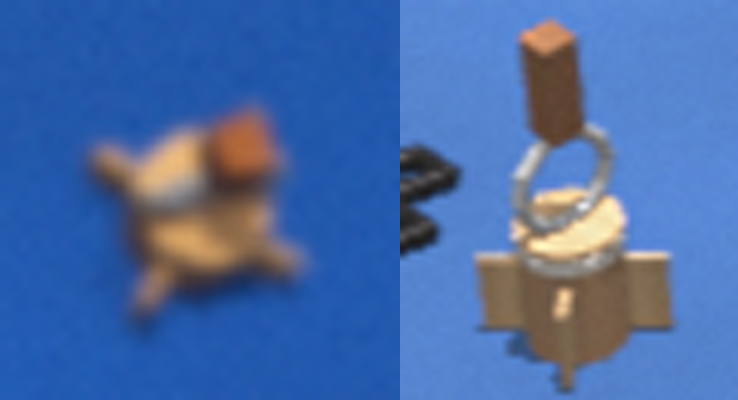

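Crop a shows the roof corners at crop (75,75), (708,62), (706,487) and (45,500). The hook is at (562,245), bar at (413,265). Crop b shows the handle top at b(242,140), with fin tips at (105,160), (140,300) and (290,265).

Run:
```python
from h import *
d=load('top0.npy'); s=load('scene0.npy')
A=lambda x,y,z: at(d,75+x/5.333-.5,150+y/5.333-.5,z)
P=np.array([A(75,75,.175),A(708,62,.175),A(706,487,.175),A(45,500,.175)])
print(P.round(4),np.linalg.norm(np.diff(P,axis=0,append=P[:1]),axis=1).round(3))
# P0=(+x,+y) P1=(+x,-y) P2=(-x,-y) P3=(-x,+y)
yv=(P[0]+P[3]-P[1]-P[2])[:2]; yaw1=np.arctan2(-yv[0],yv[1])
R=[A(65,128,.184),A(704,114,.184),A(704,432,.184),A(42,447,.184)]
for a,b in((R[0],R[1]),(R[3],R[2])):
    v=(a-b)[:2]; print('rail yaw',np.arctan2(-v[0],v[1]),np.linalg.norm(v))
print('yaw corner',yaw1); c=P.mean(0); print('c',c)
bar=A(416,262,.217); print('bar',bar)
B=lambda x,y,z: at(d,293+x/10-.5,205+y/10-.5,z)
print('handle top',B(242,140,.139))
c1,r1=ray(d,293+24.2-.5,205+14-.5); c2,r2=ray(s,174.07-.5,201.2-.5)
M=np.c_[r1,-r2]; t=np.linalg.lstsq(M,c2-c1,rcond=None)[0]; print('tri',c1+r1*t[0],c2+r2*t[1])
f=[B(105,160,.037),B(140,305,.037),B(290,265,.037)]
print('fins',f)
v=f[0]-f[2]; print('diag angle',np.degrees(np.arctan2(v[1],v[0])),np.linalg.norm(v[:2]))
S=lambda x,y: (150+(x-400)/6.15-.5,195+y/6.15-.5)
# eye lateral extremes in scene at z~.074
for q in((520,185),(605,150)): print('eye',at(s,*S(*q),.074))
print(proj(s,[*B(242,140,.139)[:2],.139]))
```

```text
[[ 0.6571  0.3011  0.175 ]
 [ 0.6691 -0.0406  0.175 ]
 [ 0.4374 -0.0483  0.175 ]
 [ 0.4265  0.2933  0.175 ]] [0.342 0.232 0.342 0.231]
rail yaw 0.03619781804461332 0.3407508267274088
rail yaw 0.03522034756552754 0.34162250180646186
yaw corner 0.03348295403644752
c [0.54754402 0.12634753 0.175     ]
bar [0.54559037 0.1003883  0.217     ]
handle top [ 0.51121603 -0.35897463  0.139     ]
tri [ 0.51088974 -0.35874608  0.1406575 ] [ 0.50998937 -0.361064    0.14079987]
fins [array([ 0.52443078, -0.33024798,  0.037     ]), array([ 0.47906891, -0.34044374,  0.037     ]), array([ 0.49211921, -0.38708381,  0.037     ])]
diag angle 60.3814606428991 0.06537851085849093
eye [ 0.50099488 -0.37479778  0.074     ]
eye [ 0.49696638 -0.33918575  0.074     ]
[174.74974978 201.37592077]
```

```bash
cat >> h.py <<'E'
YAW=0.0345; CAB=np.array([.5475,.1263])   # cabinet pose estimate
def cab(x,y): c,s=np.cos(YAW),np.sin(YAW); return CAB+[c*x-s*y,s*x+c*y]
def tocab(p): c,s=np.cos(YAW),np.sin(YAW); q=np.array(p)[:2]-CAB; return np.array([c*q[0]+s*q[1],-s*q[0]+c*q[1]])
def go(p,jaw=None):
    "shift in tool axes (cm) to p and roll (deg) to bring jaw axis to angle jaw (deg)"
    S=get_state(); R=np.array(S['ee_rot']); t=S['tcp_pos']; v=R.T@(np.array(p)-t)*100
    a=np.degrees(np.arctan2(R[1,1],R[0,1])); roll=None
    if jaw is not None: roll=-((jaw-a+90)%180-90)
    print('t',round(S['clock'],2),'tcp',t.round(4),'F',np.round(S['wrist_force'],1),'open',round(S['opening'],4),'jaw',round(a,1),'tilt',R[:2,2].round(3),'q6',round(S['qpos'][5],2),'-> shift cm',v.round(2),'roll',roll and round(roll,2))
E
python3 - <<'E'
from h import *
d=load('top0.npy')
A=lambda x,y,z: at(d,75+x/5.333-.5,150+y/5.333-.5,z)
for n,q in dict(hatchL=(420,280,.17),hatchR=(652,280,.175),hatchBot=(530,428,.175),hookend=(562,247,.12),bar=(416,262,.217),plateR=(672,280,.181)).items(): p=A(*q);print(n,p,tocab(p))
go([*cab(-2.5e-3,-.085),.28],180/np.pi*YAW+90)
go([*cab(-2.5e-3,-.085),.28],105.4)
E
```

```text
hatchL [0.54694661 0.10841824 0.17      ] [-0.00116986 -0.01785203]
hatchR [ 0.54736409 -0.01552284  0.175     ] [-0.00502775 -0.14173376]
hatchBot [0.46726702 0.04467286 0.175     ] [-0.08300082 -0.07881108]
hookend [0.57823571 0.04237556 0.12      ] [ 0.0278226  -0.08493468]
bar [0.54559037 0.1003883  0.217     ] [-0.00280227 -0.02583041]
plateR [ 0.5461118 -0.0268499  0.181    ] [-0.00666999 -0.15301088]
t 0.1 tcp [ 0.1634 -0.5249  0.2096] F [ 0.  -0.1 -0.2] open 0.0852 jaw -72.7 tilt [-0.     0.001] q6 -0.07 -> shift cm [ 53.54 -42.64  -6.99] roll 15.32
t 0.1 tcp [ 0.1634 -0.5249  0.2096] F [ 0.  -0.1 -0.2] open 0.0852 jaw -72.7 tilt [-0.     0.001] q6 -0.07 -> shift cm [ 53.54 -42.64  -6.99] roll 1.89
```

Request:
arm_command --pt "1 1 -0.8 -3.5 0" --pt "1 2.8 -2.2 -1.8 0" --pt "1 3.2 -2.5 -0.5 0" --pt "1 3.2 -2.5 -0.2 0" --pt "1 3.2 -2.5 0 0" --pt "1 3.2 -2.5 0 0" --pt "1 3.2 -2.5 0 0" --pt "1 3.2 -2.5 0 0"

```text
clock: 0.77
tcp_pos: [0.3301, -0.28, 0.2698]
ee_rot: [[0.958, 0.287, -0.002], [0.287, -0.958, 0.007], [0.0, -0.007, -1.0]]
wrist_force: [1.1, -1.0, -0.9]
opening: -0.0002
```

Request:
arm_command --pt "1 3.2 -2.5 0 0" --pt "1 3.2 -2.5 0 0" --pt "1 3.2 -2.5 0 0" --pt "1 3.2 -2.5 0 0" --pt "1 3.2 -2.5 0 0" --pt "1 3.2 -2.5 0 0" --pt "1 3.2 -2.5 0 0" --pt "1 3.2 -2.5 0 0"

```text
clock: 1.43
tcp_pos: [0.5187, -0.0048, 0.2711]
ee_rot: [[0.958, 0.287, -0.002], [0.287, -0.958, 0.007], [0.0, -0.007, -1.0]]
wrist_force: [-0.3, -1.2, 0.3]
opening: -0.0001
```

```bash
python3 -c "
from h import *
go([*cab(-.0025,-.078),.25],92)"
```

```text
t 1.43 tcp [ 0.5187 -0.0048  0.2711] F [-0.3 -1.2  0.3] open -0.0001 jaw -73.3 tilt [-0.002  0.007] q6 1.2 -> shift cm [ 4.3  -4.24  2.14] roll 14.68
```

Request:
arm_command --pt "1 2.1 -2.1 0 0" --pt "1 1.9 -1.9 0 0" --pt "1 0.2 -0.2 0 5" --pt "1 0 0 0 5" --pt "1 0 0 0 5" --pt "1 0 0 0 0"

```text
clock: 1.93
tcp_pos: [0.5499, 0.0591, 0.2673]
ee_rot: [[1.0, 0.028, -0.008], [0.028, -1.0, 0.008], [-0.008, -0.008, -1.0]]
wrist_force: [0.4, 0.6, -0.5]
opening: -0.0002
```

```bash
python3 -c "
from h import *
go([*cab(-.0025,-.078),.207],92)
d=snap('wrist','w1.png');save(d,'w1.npy')"
```

```text
t 1.93 tcp [0.5499 0.0591 0.2673] F [ 0.4  0.6 -0.5] open -0.0002 jaw -88.4 tilt [-0.008  0.008] q6 1.58 -> shift cm [-0.2   1.12  6.03] roll -0.39
```

View pics/w1.png

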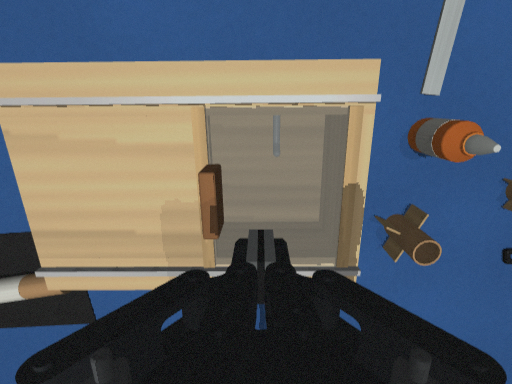

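The wrist view shows the cover shut, with the bar at (212,200) left of the closed fingers at (262,235). The hook is visible at (277,135). I go down beside the bar and push +y.

Request:
arm_command --pt "1 -0.2 1.1 1.5 0" --pt "1 0 0 2 0" --pt "1 0 0 1.5 0" --pt "1 0 0 0.8 0" --pt "1 0 0 0 0"

```text
clock: 2.4
tcp_pos: [0.5476, 0.047, 0.2076]
ee_rot: [[0.999, 0.048, -0.007], [0.048, -0.999, 0.008], [-0.007, -0.008, -1.0]]
wrist_force: [-0.0, -0.1, -0.4]
opening: 0.0002
```

```bash
python3 -c "
from h import *
go([*cab(-.0025,.117),.205],92)
d=load('w1.npy');A=lambda u,v,z:print(u,v,tocab(at(d,u,v,z)).round(4))
A(277,157,.125);A(277,157,.113);A(277,118,.117);A(210,238,.217);A(222,165,.2);A(350,200,.175)
"
```

```text
t 2.4 tcp [0.5476 0.047  0.2076] F [-0.  -0.1 -0.4] open 0.0002 jaw -87.2 tilt [-0.007  0.008] q6 1.54 -> shift cm [  0.29 -19.62   0.42] roll 0.75
277 157 [ 0.0213 -0.0843]
277 157 [ 0.0191 -0.0849]
277 118 [ 0.0632 -0.0842]
210 238 [-0.0322 -0.0226]
222 165 [ 0.0282 -0.0335]
350 200 [-0.0126 -0.1539]
```

Request:
arm_command --pt "1 0.05 -1.5 0 0" --pt "1 0.05 -1.5 0 0" --pt "1 0.05 -2 0 0" --pt "1 0.05 -2.5 0 0" --pt "1 0.05 -2.5 0 0" --pt "1 0 -2.5 0 0" --pt "1 0 -2.5 0 0" --pt "1 0 -2 0 0"

```text
clock: 3.07
tcp_pos: [0.5422, 0.2237, 0.2151]
ee_rot: [[0.999, 0.053, -0.001], [0.053, -0.999, 0.009], [-0.0, -0.009, -1.0]]
wrist_force: [0.7, -0.1, 0.4]
opening: -0.0002
```

```bash
python3 -c "
from h import *
go([*cab(-.0025,.117),.207],92)"
```

```text
t 3.07 tcp [0.5422 0.2237 0.2151] F [ 0.7 -0.1  0.4] open -0.0002 jaw -86.9 tilt [-0.001  0.009] q6 1.84 -> shift cm [-0.02 -1.94  0.82] roll 1.06
```

Request:
arm_command --pt "1 0 -0.6 0.4 0" --pt "1 0 -0.6 0.2 0" --pt "1 0 -0.6 0 0" --pt "1 0 -0.5 0 0" --pt "1 0 -0.4 0 0"

```text
clock: 3.48
tcp_pos: [0.5402, 0.2559, 0.2111]
ee_rot: [[0.998, 0.06, 0.002], [0.06, -0.998, 0.01], [0.002, -0.01, -1.0]]
wrist_force: [0.4, -0.3, 0.6]
opening: -0.0002
```

Run:
```python
from h import *
go([*cab(-.0025,.117),.207],92)
d=snap('top'); save(d,'top1.npy')
H=cv2.cvtColor(d['image'],cv2.COLOR_RGB2HSV)
m=((H[...,0]<12)&(H[...,1]>150)&(H[...,2]<200)&(H[...,2]>60)).astype(np.uint8); m[:,:85]=0;m[:170]=0;m[245:,:]=0;m[:,212:]=0
n,l,st,ce=cv2.connectedComponentsWithStats(m)
for s,c in zip(st[1:],ce[1:]):
    if s[4]>5: print(s,c,tocab(at(d,*c,.205)))
```

```text
t 3.48 tcp [0.5402 0.2559 0.2111] F [ 0.4 -0.3  0.6] open -0.0002 jaw -86.6 tilt [0.002 0.01 ] q6 1.89 -> shift cm [0.   1.29 0.39] roll 1.44
```

Run:
```python
from h import *
d=snap('wrist','w2.png'); save(d,'w2.npy')
```

```text
(no output)
```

View pics/w2.png

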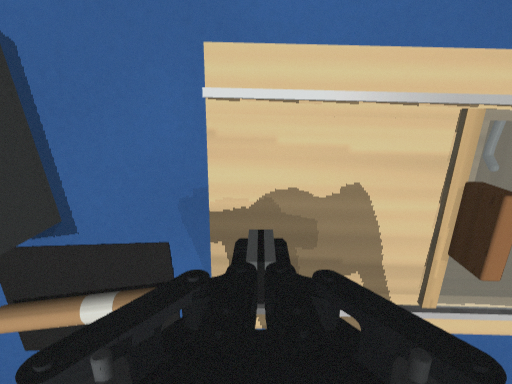

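The fingers went past the bar: it's now at (485,230), to the right of the closed fingers at (262,235).

Run:
```python
from h import *
d=load('w2.npy')
for u,v,z in((465,185,.217),(485,279,.217),(512,192,.217),(463,110,.181),(425,305,.181),(205,42,.175)): print(u,v,tocab(at(d,u,v,z)).round(4))
t=load('top1.npy'); cv2.imwrite('pics/t1.png',cv2.resize(cv2.cvtColor(t['image'],cv2.COLOR_RGB2BGR)[130:260,75:225],(800,693),interpolation=cv2.INTER_CUBIC)[:600])
print(d['xyz'],np.array(get_state()['tcp_pos']))
S=get_state(); p=np.array(S['tcp_pos'])+np.array(S['ee_rot'])[:,2]*.014; print('tip px',proj(d,p),p)
```

```text
465 185 [0.0317 0.0105]
485 279 [-0.0318 -0.0181]
512 192 [ 0.0282 -0.0183]
463 110 [ 0.0745 -0.0031]
425 305 [-0.0821 -0.0089]
205 42 [0.1125 0.1705]
[0.61485264 0.25996346 0.37464317] [0.54018103 0.25593822 0.21098974]
tip px [261.96322775 220.26296702] [0.54020367 0.25607604 0.19699044]
```

View pics/t1.png

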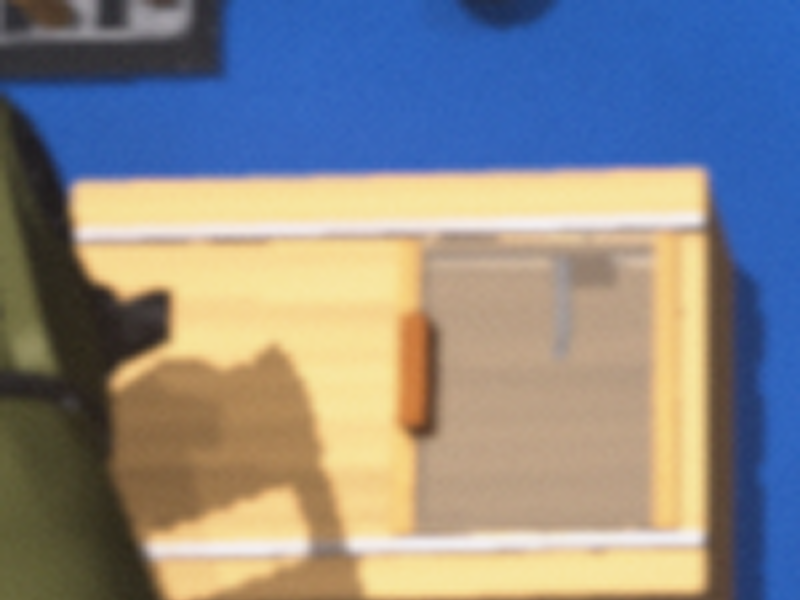

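The cover hasn't moved (bar still at crop (415,370)), so the fingers must have ridden over the bar. I'll pinch it instead.

Request:
arm_command --pt "1 0 0 -3 0" --pt "-0.2 0 1 -3 0" --pt "-0.2 0 3 0 0" --pt "-0.2 0 3 0 0" --pt "-0.2 0 3 0 0" --pt "-0.2 0 3 0 0" --pt "-0.2 0 1.5 0 0" --pt "-0.2 0 0 0 0"

```text
clock: 4.25
tcp_pos: [0.5488, 0.101, 0.273]
ee_rot: [[0.998, 0.058, 0.002], [0.058, -0.998, 0.008], [0.003, -0.008, -1.0]]
wrist_force: [-0.1, 0.1, -0.2]
opening: 0.051
```

```bash
python3 -c "
from h import *
go([*cab(-.0025,-.0255),.203],92)"
```

```text
t 4.25 tcp [0.5488 0.101  0.273 ] F [-0.1  0.1 -0.2] open 0.051 jaw -86.6 tilt [0.002 0.008] q6 1.62 -> shift cm [-0.31  0.06  7.  ] roll 1.35
```

Request:
arm_command --pt "-0.2 -0.3 0.1 2 1.4" --pt "-0.2 0 0 2 0" --pt "-0.2 0 0 2 0" --pt "-0.2 0 0 0.8 0" --pt "-0.2 0 0 0.3 0"

```text
clock: 4.67
tcp_pos: [0.5469, 0.0991, 0.202]
ee_rot: [[1.0, 0.028, 0.007], [0.028, -1.0, 0.009], [0.007, -0.008, -1.0]]
wrist_force: [0.0, -0.1, -0.4]
opening: 0.0512
```

Request:
arm_command --pt "0.6 0 0 0 0" --pt "1 0 0 0 0" --pt "1 0 0 0 0" --pt "1 0 0 0 0" --squeeze 25

```text
clock: 5.0
tcp_pos: [0.5475, 0.0999, 0.2041]
ee_rot: [[1.0, 0.029, 0.009], [0.029, -1.0, 0.009], [0.009, -0.009, -1.0]]
wrist_force: [0.1, 0.3, 1.0]
opening: 0.0028
```

```bash
python3 -c "
from h import *
go([*cab(-.0025,.1395),.203],92)"
```

```text
t 5.0 tcp [0.5475 0.0999 0.2041] F [0.1 0.3 1. ] open 0.0028 jaw -88.3 tilt [0.009 0.009] q6 1.65 -> shift cm [ -0.25 -16.58   0.25] roll -0.34
```

Run:
```python
from h import *
d=snap('wrist','w3.png'); save(d,'w3.npy'); s=snap('scene','s3.png'); save(s,'s3.npy')
a=cv2.cvtColor(d['image'],cv2.COLOR_RGB2BGR)[40:340,60:460]; b=cv2.resize(cv2.cvtColor(s['image'],cv2.COLOR_RGB2BGR)[60:240,270:430],(400,450),interpolation=cv2.INTER_CUBIC)
cv2.imwrite('pics/m3.png',np.hstack([np.vstack([a,np.zeros((150,400,3),np.uint8)]),b]))
print(get_state()['opening'])
```

```text
-5.4802287768416946e-05
```

View pics/m3.png

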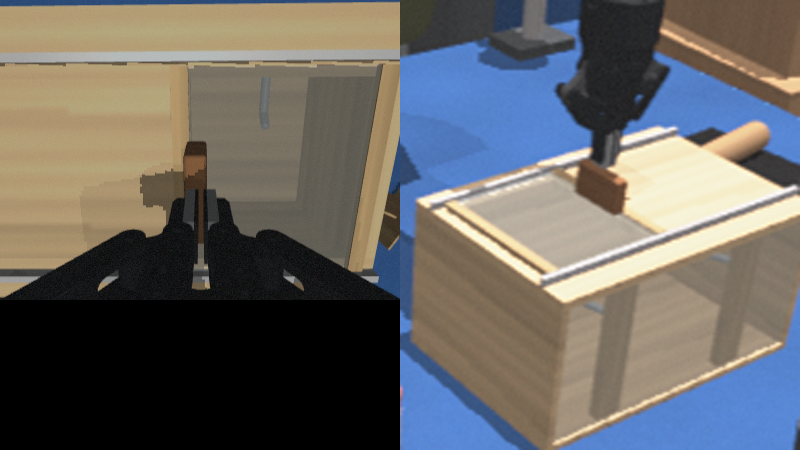

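Run:
```python
from h import *
d=load('w3.npy'); s=load('s3.npy'); S=get_state(); R=np.array(S['ee_rot']); t=np.array(S['tcp_pos'])
f=lambda p:((proj(d,p)-[60,40]).round(),((proj(s,p)-[270,60])*2.5+[400,0]).round())
for x in(-.0328,.0272):
  for z in(.181,.217): print('bar',x,z,*f([*cab(x,-.0258),z]))
for k in(-.02,0,.014,.03): print('tool',k,*f(t+R[:,2]*k))
print(t,tocab(t))
```

```text
bar -0.0328 0.181 [201. 215.] [579. 193.]
bar -0.0328 0.217 [201. 243.] [582. 161.]
bar 0.0272 0.181 [201. 138.] [619. 217.]
bar 0.0272 0.217 [200. 153.] [624. 184.]
tool -0.02 [202. 203.] [604. 167.]
tool 0 [201. 189.] [602. 185.]
tool 0.014 [201. 180.] [600. 198.]
tool 0.03 [201. 172.] [599. 212.]
[0.54746999 0.09987727 0.20397659] [-0.0009414  -0.02640597]
```

Both views put the closed fingertips at about z 0.224, just above the bar top. That's about 35 mm higher than the reported TCP implies. I'll calibrate by touching the bar top (0.217) gently.

Request:
arm_command --pt "1 0 0 0.2 0" --pt "1 0 0 0.2 0" --pt "1 0 0 0.2 0"

```text
clock: 5.35
tcp_pos: [0.5479, 0.1, 0.1987]
ee_rot: [[1.0, 0.029, 0.011], [0.029, -1.0, 0.009], [0.011, -0.009, -1.0]]
wrist_force: [-0.3, -0.5, -0.1]
opening: 0.0001
```

Request:
arm_command --pt "1 0 0 0.15 0" --pt "1 0 0 0.15 0"

```text
clock: 5.52
tcp_pos: [0.548, 0.1001, 0.1958]
ee_rot: [[1.0, 0.029, 0.011], [0.029, -1.0, 0.009], [0.012, -0.009, -1.0]]
wrist_force: [-9.6, -1.2, 23.3]
opening: 0.0002
```

Request:
arm_command --pt "1 0 0 0.15 0" --pt "1 0 0 0.15 0"

```text
clock: 5.68
tcp_pos: [0.5481, 0.1001, 0.1958]
ee_rot: [[0.999, 0.029, 0.013], [0.029, -1.0, 0.009], [0.014, -0.009, -1.0]]
wrist_force: [-9.2, -2.3, 16.5]
opening: 0.0002
```

Contact came at reported z 0.196, so the real tool sits 35 mm higher than reported. From here I use reported z = wanted z − 0.035. Next: back off, open, straddle the bar, pinch.

Request:
arm_command --pt "1 0 0 -1.5 0" --pt "-0.2 0 0 -1 0" --pt "-0.2 0 0 0 0" --pt "-0.2 0 0 0 0" --pt "-0.2 0 0 0 0"

```text
clock: 6.1
tcp_pos: [0.5476, 0.0998, 0.2214]
ee_rot: [[0.999, 0.029, 0.013], [0.029, -1.0, 0.009], [0.014, -0.009, -1.0]]
wrist_force: [0.1, -0.3, -0.8]
opening: 0.0485
```

Request:
arm_command --pt "-0.2 -0.1 0 2 0" --pt "-0.2 0 0 2 0" --pt "-0.2 0 0 0.8 0" --pt "-0.2 0 0 0.2 0" --pt "0.6 0 0 0 0" --pt "1 0 0 0 0" --pt "1 0 0 0 0" --pt "1 0 0 0 0"

```text
clock: 6.77
tcp_pos: [0.547, 0.1005, 0.1686]
ee_rot: [[0.999, 0.029, 0.012], [0.029, -1.0, 0.01], [0.012, -0.009, -1.0]]
wrist_force: [0.6, 2.2, -7.6]
opening: 0.0138
```

```bash
python3 -c "
from h import *
go([*cab(-.0025,.1395),.168],92)"
```

```text
t 6.77 tcp [0.547  0.1005 0.1686] F [ 0.6  2.2 -7.6] open 0.0138 jaw -88.3 tilt [0.012 0.01 ] q6 1.65 -> shift cm [ -0.2  -16.52   0.21] roll -0.32
```

The bar is pinched at 13.8 mm. Now I slide it open.

Request:
arm_command --pt "1 0 -1.5 0 0" --pt "1 0 -2 0 0" --pt "1 0 -2 0 0" --pt "1 0 -2 0 0" --pt "1 0 -2 0 0" --pt "1 0 -2 0 0" --pt "1 0 -2 0 0" --pt "1 0 -1.5 0 0"

```text
clock: 7.43
tcp_pos: [0.5413, 0.2493, 0.1686]
ee_rot: [[1.0, 0.027, 0.006], [0.027, -1.0, -0.001], [0.006, 0.001, -1.0]]
wrist_force: [0.0, -3.8, -4.6]
opening: 0.0134
```

```bash
python3 -c "
from h import *
go([*cab(-.0025,.1395),.168],92)"
```

```text
t 7.43 tcp [0.5413 0.2493 0.1686] F [ 0.  -3.8 -4.6] open 0.0134 jaw -88.5 tilt [ 0.006 -0.001] q6 1.92 -> shift cm [-0.07 -1.63  0.06] roll -0.48
```

Request:
arm_command --pt "1 0 -0.8 0 0" --pt "1 0 -0.6 0 0" --pt "1 0 -0.4 0 0" --pt "1 0 -0.3 0 0"

```text
clock: 7.77
tcp_pos: [0.5407, 0.2647, 0.1684]
ee_rot: [[1.0, 0.026, 0.003], [0.026, -1.0, -0.016], [0.002, 0.017, -1.0]]
wrist_force: [-5.9, -23.6, 3.3]
opening: 0.0135
```

```bash
python3 -c "
from h import *
go([*cab(-.0025,.1395),.168],92)"
```

```text
t 7.77 tcp [0.5407 0.2647 0.1684] F [ -5.9 -23.6   3.3] open 0.0135 jaw -88.5 tilt [ 0.003 -0.016] q6 1.95 -> shift cm [-0.05 -0.09  0.04] roll -0.53
```

The cover is at its stop (164 mm travelled, 24 N). Release, rise, and look at the hook.

Request:
arm_command --pt "-0.2 0 0 0 0" --pt "-0.2 0 0 0 0" --pt "-0.2 0 0 0 0" --pt "-0.2 0 0 -3 0" --pt "-0.2 0 0 -3 0" --pt "-0.2 0 0 -3 0" --pt "-0.2 0 3 -2 0" --pt "-0.2 0 4 -1 0"

```text
clock: 8.43
tcp_pos: [0.5413, 0.1981, 0.2937]
ee_rot: [[1.0, 0.029, 0.0], [0.029, -0.999, -0.016], [-0.0, 0.016, -1.0]]
wrist_force: [0.5, -0.8, -0.8]
opening: 0.0512
```

Request:
arm_command --pt "-0.2 0 4 0 0" --pt "-0.2 -1 4 0 0" --pt "-0.2 -1 4 0 0" --pt "-0.2 0 3 0 0" --pt "-0.2 0 0 0 0" --pt "-0.2 0 0 0 0"

```text
clock: 8.93
tcp_pos: [0.5255, 0.0379, 0.3033]
ee_rot: [[1.0, 0.026, 0.015], [0.026, -1.0, -0.013], [0.014, 0.013, -1.0]]
wrist_force: [0.3, -0.3, -0.1]
opening: 0.0513
```

Run:
```python
from h import *
go([.5105,-.3595,.22],105.4)
d=snap('wrist','w4.png'); save(d,'w4.npy')
cv2.imwrite('pics/w4c.png',cv2.resize(cv2.cvtColor(d['image'],cv2.COLOR_RGB2BGR)[0:300,60:460],(800,600),interpolation=cv2.INTER_CUBIC))
```

```text
t 8.93 tcp [0.5255 0.0379 0.3033] F [ 0.3 -0.3 -0.1] open 0.0513 jaw -88.5 tilt [ 0.015 -0.013] q6 1.55 -> shift cm [-2.66 39.57  8.8 ] roll -13.9
```

View pics/w4c.png

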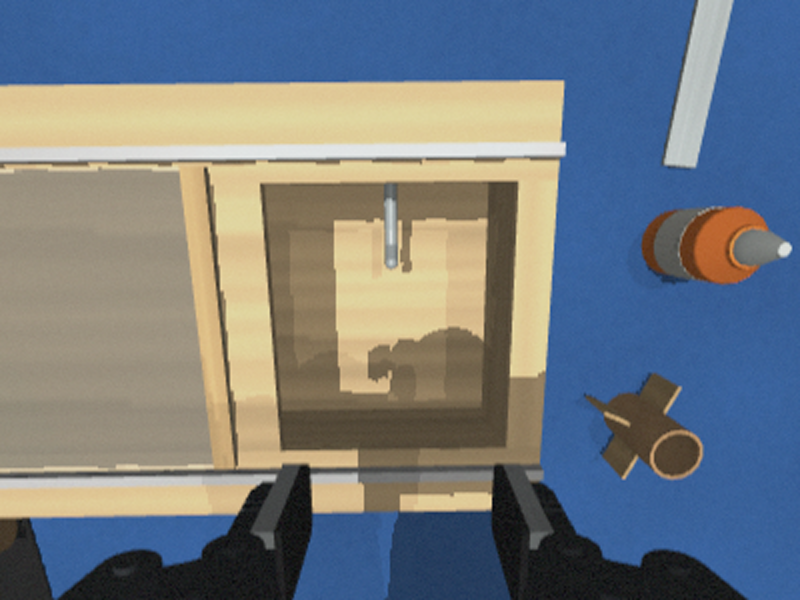

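The cover is fully open and the hatch is clear: corners at crop (261,183), (518,181), (504,447), (281,449). The hook's free end is at (391,268).

Run:
```python
from h import *
d0=load('w4.npy')
for dz in(0,.035):
    d=dict(d0); d['xyz']=np.array(d0['xyz'])+[0,0,dz]
    A=lambda x,y,z: tocab(at(d,60+x/2-.25,y/2-.25,z)).round(4)
    print(dz,d['xyz'],'hatch',[A(*q,.175) for q in((261,183),(518,181),(504,447),(281,449))],'hook end',A(391,269,.122),'rail ends',A(565,150,.184),A(543,474,.184), 'roofcorner',A(565,80,.175))
t=load('top1.npy')
```

```text
0 [0.59817381 0.04253546 0.46781078] hatch [array([ 0.0684, -0.0192]), array([ 0.0684, -0.1482]), array([-0.0758, -0.1475]), array([-0.0753, -0.0192])] hook end [ 0.0215 -0.0834] rail ends [ 0.0817 -0.1682] [-0.0889 -0.1686] roofcorner [ 0.1139 -0.1685]
0.035 [0.59817381 0.04253546 0.50281078] hatch [array([ 0.0709, -0.0112]), array([ 0.0709, -0.1557]), array([-0.0906, -0.1549]), array([-0.09  , -0.0113])] hook end [ 0.0189 -0.0832] rail ends [ 0.0858 -0.1784] [-0.1057 -0.1788] roofcorner [ 0.1218 -0.1784]
```

The wrist camera matches the known sizes: hatch 129×144, against 130×145. Seat is at cabinet (0.0395, −0.084). Off to the can.

Request:
arm_command --pt "-0.2 -0.2 3.9 0 0" --pt "-0.2 -0.3 3.9 0 0" --pt "-0.2 -0.3 3.9 0 0" --pt "-0.2 -0.3 3.9 0 0" --pt "-0.2 -0.3 3.9 0 0" --pt "-0.2 -0.3 3.9 0 0" --pt "-0.2 -0.3 3.9 0 0" --pt "-0.2 -0.3 3.9 0 0"

```text
clock: 9.65
tcp_pos: [0.5173, -0.2715, 0.3076]
ee_rot: [[0.999, 0.05, 0.019], [0.05, -0.999, -0.009], [0.019, 0.01, -1.0]]
wrist_force: [0.0, 0.4, -0.8]
opening: 0.051
```

Request:
arm_command --pt "-0.2 0 3.5 1 0" --pt "-0.2 0 2 2 0" --pt "-0.2 0 0 2 -5" --pt "-0.2 0 0 1.5 -5" --pt "-0.2 0 0 0 -4" --pt "-0.2 0 0 0 0"

```text
clock: 10.15
tcp_pos: [0.5251, -0.3321, 0.2382]
ee_rot: [[0.954, 0.3, 0.02], [0.3, -0.954, -0.009], [0.017, 0.014, -1.0]]
wrist_force: [-0.2, 0.7, -0.4]
opening: 0.051
```

Run:
```python
from h import *
go([.5105,-.3595,.085],105.4)
d=snap('wrist','w5.png'); save(d,'w5.npy')
```

```text
t 10.15 tcp [ 0.5251 -0.3321  0.2382] F [-0.2  0.7 -0.4] open 0.051 jaw -72.6 tilt [ 0.02  -0.009] q6 0.64 -> shift cm [-2.48  1.96 15.31] roll 2.05
```

View pics/w5.png

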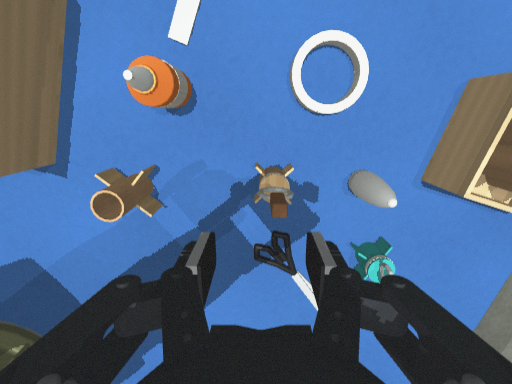

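The view shows the handle top at (278,211) with fin tips at (257,168) and (291,167). The eye plane lies along the jaw direction as wanted.

Run:
```python
from h import *
d=load('w5.npy')
print(at(d,278,211,.139))
a,b=at(d,257,168,.037),at(d,291,167,.037); v=(b-a)[:2]; print(a,b,np.linalg.norm(v),np.degrees(np.arctan2(v[1],v[0])))
H=cv2.cvtColor(d['image'],cv2.COLOR_RGB2HSV)
m=((H[...,0]<13)&(H[...,1]>140)&(H[...,2]<170)).astype(np.uint8);k=0*m;k[190:222,262:295]=m[190:222,262:295]
n,l,st,ce=cv2.connectedComponentsWithStats(k)
for s,c in zip(st[1:],ce[1:]):
    if s[4]>30: print(s,c,at(d,*c,.13), cv2.minAreaRect(cv2.findNonZero((l==list(st[:,4]).index(s[4])).astype(np.uint8))))
p=at(d,278,211,.139); go([p[0],p[1],.085],105.4)
```

```text
[ 0.50796717 -0.357307    0.139     ]
[ 0.52522549 -0.32973263  0.037     ] [ 0.54024477 -0.37334056  0.037     ] 0.04612191072326584 -70.99546418638818
t 10.2 tcp [ 0.5251 -0.3318  0.238 ] F [-0.5  0.6 -0.9] open 0.0514 jaw -72.8 tilt [ 0.02  -0.008] q6 0.64 -> shift cm [-2.64  1.71 15.28] roll 1.84
```

Request:
arm_command --pt "-0.2 -1.3 0.8 2 0" --pt "-0.2 -1.2 0.8 3 0" --pt "-0.2 0 0 2.5 0" --pt "-0.2 0 0 1 0" --pt "-0.2 0 0 0 0"

```text
clock: 10.62
tcp_pos: [0.512, -0.353, 0.1539]
ee_rot: [[0.957, 0.289, 0.027], [0.29, -0.957, -0.012], [0.022, 0.019, -1.0]]
wrist_force: [0.9, 0.2, -0.2]
opening: 0.0512
```

Run:
```python
from h import *
go([.509,-.358,.085],106.5)
```

```text
t 10.62 tcp [ 0.512  -0.353   0.1539] F [ 0.9  0.2 -0.2] open 0.0512 jaw -73.2 tilt [ 0.027 -0.012] q6 0.61 -> shift cm [-0.58  0.26  6.88] roll 0.32
```

Request:
arm_command --pt "-0.2 -0.5 0.2 1 0" --pt "-0.2 -0.1 0.1 2 0" --pt "-0.2 0 0 2 0" --pt "-0.2 0 0 1.2 0" --pt "-0.2 0 0 0.4 0"

```text
clock: 11.03
tcp_pos: [0.5127, -0.3593, 0.0919]
ee_rot: [[0.957, 0.288, 0.036], [0.289, -0.957, -0.019], [0.029, 0.028, -0.999]]
wrist_force: [0.1, 0.2, 0.3]
opening: 0.0512
```

Request:
arm_command --pt "0.3 0 0 0 0" --pt "0.7 0 0 0 0" --pt "1 0 0 0 0" --pt "1 0 0 0 0" --pt "1 0 0 0 0" --squeeze 30

```text
clock: 11.45
tcp_pos: [0.514, -0.3598, 0.0952]
ee_rot: [[0.957, 0.288, 0.038], [0.288, -0.957, -0.021], [0.031, 0.031, -0.999]]
wrist_force: [-0.0, -0.8, -1.1]
opening: 0.0152
```

Run:
```python
from h import *
go([.509,-.358,.085],106.5)
```

```text
t 11.45 tcp [ 0.514  -0.3598  0.0952] F [-0.  -0.8 -1.1] open 0.0152 jaw -73.3 tilt [ 0.038 -0.021] q6 0.6 -> shift cm [-0.45 -0.34  1.  ] roll 0.22
```

Gripped at 15.2 mm. Lift straight up.

Request:
arm_command --pt "1 0 0 -0.5 0" --pt "1 0 0 -2 0" --pt "1 0 0 -3.5 0" --pt "1 0 0 -3.5 0" --pt "1 0 0 -3.5 0" --pt "1 0 0 -3.5 0" --pt "1 0 0 -3.5 0" --pt "1 0 0 -2 0"

```text
clock: 12.12
tcp_pos: [0.503, -0.3534, 0.3235]
ee_rot: [[0.957, 0.287, 0.032], [0.288, -0.957, -0.016], [0.026, 0.025, -0.999]]
wrist_force: [0.7, -1.8, -0.4]
opening: 0.0157
```

Run:
```python
from h import *
go([*cab(-.008,-.084),.325],92)
d=snap('wrist'); save(d,'w6.npy')
H=cv2.cvtColor(d['image'],cv2.COLOR_RGB2HSV)
m=((H[...,0]<13)&(H[...,1]>130)&(H[...,2]<190)).astype(np.uint8)
n,l,st,ce=cv2.connectedComponentsWithStats(m)
for s,c in zip(st[1:],ce[1:]):
    if s[4]>60: print(s,c)
S=get_state();R=np.array(S['ee_rot']);t=np.array(S['tcp_pos'])
for k in(-.035,-.021,0.021,.05,.095): print(k,proj(d,t+R[:,2]*k))
cv2.imwrite('pics/w6.png',cv2.resize(cv2.cvtColor(d['image'],cv2.COLOR_RGB2BGR)[100:300,160:360],(600,600)))
```

```text
t 12.12 tcp [ 0.503  -0.3534  0.3235] F [ 0.7 -1.8 -0.4] open 0.0157 jaw -73.3 tilt [ 0.032 -0.016] q6 0.6 -> shift cm [ 15.17 -36.73  -0.65] roll 14.71
[162  57  19  34 118] [174.51694915  78.3220339 ]
-0.035 [262.32386033 259.92857011]
-0.021 [262.2491795  246.72100173]
0.021 [262.08661661 217.97118065]
0.05 [262.00856362 204.16723419]
0.095 [261.91967805 188.44750718]
```

View pics/w6.png

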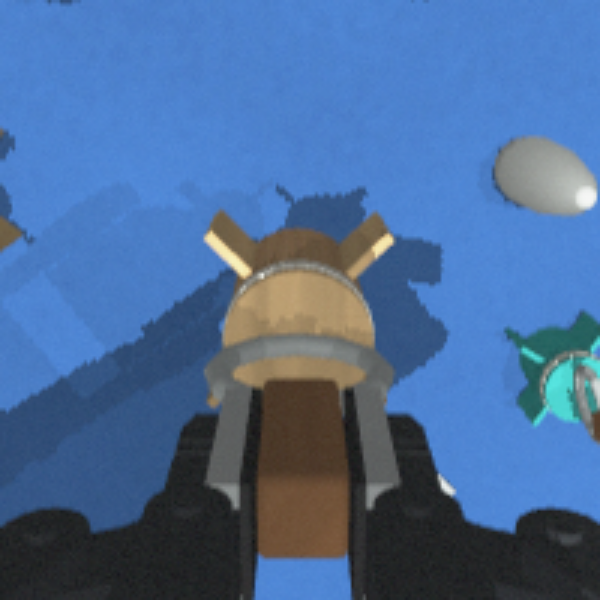

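The can hangs upright in the jaws. The eye's lateral edges are at full-picture (229,223) and (291,223), and the handle is centred at u≈261.

Run:
```python
from h import *
d=load('w6.npy'); S=get_state();R=np.array(S['ee_rot']);t=np.array(S['tcp_pos'])
for x in(0,-.003,-.006):
  for k in(.015,.0212,.027): print(x,k,[proj(d,t+R@[x,y,k]).round(1) for y in(-.0225,.0225)])
# fins top (edge) tips height 37 => 0.037 below eye; tip x,y +-25.5
for x in(0,-.003,-.006): print(x,[proj(d,t+R@[x+.0255,y,.0212+.037]).round(1) for y in(-.0255,.0255)])
print('fins seen',[(160+q[0]/3,100+q[1]/3) for q in((207,235),(390,237))])
# cap/handle top near edge: handle bottom end at v crop380, top at 555
for x in(-.006,0,.008): print('handle top edge',x,proj(d,t+R@[x-.008,0,-.044]).round(1), 'bottom far edge',proj(d,t+R@[x+.008,0,0]).round(1))
```

```text
0 0.015 [array([229.5, 221.3]), array([294.7, 221.4])]
0 0.0212 [array([230.5, 217.8]), array([293.7, 217.9])]
0 0.027 [array([231.3, 214.8]), array([292.8, 214.8])]
-0.003 0.015 [array([229.7, 225.3]), array([294.6, 225.4])]
-0.003 0.0212 [array([230.6, 221.7]), array([293.6, 221.8])]
-0.003 0.027 [array([231.5, 218.6]), array([292.7, 218.6])]
-0.006 0.015 [array([229.8, 229.2]), array([294.4, 229.3])]
-0.006 0.0212 [array([230.8, 225.6]), array([293.4, 225.7])]
-0.006 0.027 [array([231.6, 222.3]), array([292.5, 222.4])]
0 [array([230.7, 171.2]), array([293.4, 171.2])]
-0.003 [array([230.8, 174.8]), array([293.3, 174.8])]
-0.006 [array([230.9, 178.3]), array([293.2, 178.4])]
fins seen [(229.0, 178.33333333333331), (290.0, 179.0)]
handle top edge -0.006 [262.3 294.2] bottom far edge [262.2 227.8]
handle top edge 0 [262.3 284. ] bottom far edge [262.2 219.1]
handle top edge 0.008 [262.4 269.8] bottom far edge [262.2 207.2]
```

Request:
arm_command --pt "1 0.8 -1.9 -0.3 0" --pt "1 1.4 -3.3 -0.2 0" --pt "1 1.5 -3.6 0 0" --pt "1 1.5 -3.6 0 0" --pt "1 1.5 -3.6 0 0" --pt "1 1.5 -3.6 0 0" --pt "1 1.5 -3.6 0 0" --pt "1 1.5 -3.6 0 0"

```text
clock: 12.83
tcp_pos: [0.532, -0.06, 0.3318]
ee_rot: [[0.96, 0.276, 0.042], [0.277, -0.96, -0.024], [0.034, 0.035, -0.999]]
wrist_force: [0.1, 0.5, -1.8]
opening: 0.0151
```

```bash
cat >> h.py <<'E'
OFF=np.array([-.0045,-.001,.0212]); SEAT=(.0395,-.084)
def goeye(dx,dz,jaw=92,dy=0):
    "bring eye to seat+(dx,dy) cab m, dz above the seat axis (z=.113)"
    S=get_state(); R=np.array(S['ee_rot']); e=S['tcp_pos']+R@OFF; T=np.array([*cab(SEAT[0]+dx,SEAT[1]+dy),.113+dz])
    q=tocab(e)-SEAT; print('eye rel seat mm',(q*1e3).round(1),round((e[2]-.113)*1e3,1)); go(S['tcp_pos']+T-e,jaw)
E
python3 - <<'E'
from h import *
goeye(-.047,.19)
E
```

```text
eye rel seat mm [ -65.1 -102.3] 197.5
t 12.83 tcp [ 0.532  -0.06    0.3318] F [ 0.1  0.5 -1.8] open 0.0151 jaw -74.0 tilt [ 0.042 -0.024] q6 1.12 -> shift cm [ 4.23 -9.5   0.56] roll 14.05
```

Request:
arm_command --pt "1 1.3 -3 0 0" --pt "1 1.3 -3 0 0" --pt "1 1 -2.3 0 0" --pt "1 0.5 -0.8 0 4" --pt "1 0 0 0 5" --pt "1 0 0 0 5" --pt "1 0 0 0 0"

```text
clock: 13.42
tcp_pos: [0.5443, 0.053, 0.3322]
ee_rot: [[0.998, 0.036, 0.045], [0.037, -0.999, -0.022], [0.044, 0.024, -0.999]]
wrist_force: [0.1, -0.6, -0.4]
opening: 0.0153
```

Run:
```python
from h import *
goeye(-.047,.12)
```

```text
eye rel seat mm [-48.8  11.3] 197.8
t 13.42 tcp [0.5443 0.053  0.3322] F [ 0.1 -0.6 -0.4] open 0.0153 jaw -88.0 tilt [ 0.045 -0.022] q6 1.58 -> shift cm [-0.17  0.95  7.81] roll 0.04
```

Request:
arm_command --pt "1 0 0.6 0 0" --pt "1 0 0.4 0.5 0" --pt "1 0 0.1 1 0" --pt "1 0 0 1 0" --pt "1 0 0 0.3 0"

```text
clock: 13.83
tcp_pos: [0.5459, 0.039, 0.3028]
ee_rot: [[0.998, 0.044, 0.047], [0.045, -0.999, -0.023], [0.046, 0.025, -0.999]]
wrist_force: [-0.5, -0.5, -1.2]
opening: 0.0155
```

Run:
```python
from h import *
goeye(-.047,.06)
d=snap('wrist'); save(d,'w7.npy')
S=get_state();R=np.array(S['ee_rot']);t=np.array(S['tcp_pos'])
print([proj(d,t+R@(OFF+[0,y,0])).round(1) for y in(-.0225,.0225)])
cv2.imwrite('pics/w7.png',cv2.resize(cv2.cvtColor(d['image'],cv2.COLOR_RGB2BGR)[0:300,100:420],(800,600)))
```

```text
eye rel seat mm [-47.7  -2.8] 168.4
t 13.83 tcp [0.5459 0.039  0.3028] F [-0.5 -0.5 -1.2] open 0.0155 jaw -87.5 tilt [ 0.047 -0.023] q6 1.54 -> shift cm [-0.42 -0.54 10.82] roll 0.52
[array([229. , 222.2]), array([290.7, 222.2])]
```

View pics/w7.png

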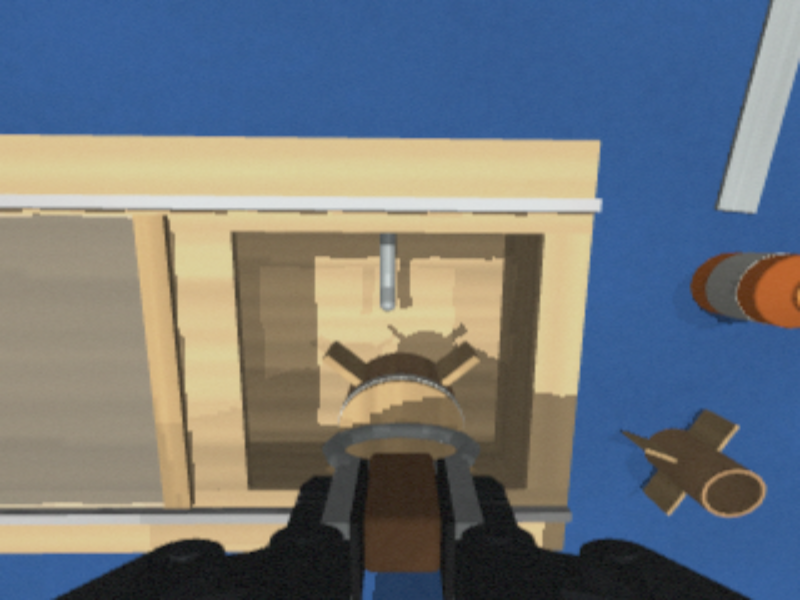

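The can is over the hatch in front of the hook: hook end at crop (388,309), eye centre at u≈400, clear of the frame on every side. That was picture 12, so from here on I check by numbers.

Run:
```python
from h import *
d=load('w7.npy')
A=lambda x,y,z: tocab(at(d,100+x*.4-.3,y*.4*300/240*.8-.3 if 0 else y*.5-.25,z)).round(4)
# crop scaled 320x300 -> 800x600: 0.4 in u, 0.5 in v
print('hook end',A(388,311,.122),'hatch',A(233,232,.175),A(544,234,.175),A(248,489,.175),A(527,489,.175))
```

```text
hook end [ 0.0215 -0.0838] hatch [ 0.0679 -0.0195] [ 0.0682 -0.1483] [-0.0757 -0.019 ] [-0.076  -0.1491]
```

Request:
arm_command --pt "1 -0.1 -0.3 1 0.5" --pt "1 -0.1 -0.2 1.5 0" --pt "1 -0.1 0 1.5 0" --pt "1 0 0 0.5 0"

```text
clock: 14.22
tcp_pos: [0.5447, 0.0434, 0.2548]
ee_rot: [[0.998, 0.034, 0.047], [0.035, -0.999, -0.022], [0.047, 0.024, -0.999]]
wrist_force: [-0.7, 0.6, -1.8]
opening: 0.0153
```

Run:
```python
from h import *
goeye(-.047,.06)
```

```text
eye rel seat mm [-48.7   1.7] 120.4
t 14.22 tcp [0.5447 0.0434 0.2548] F [-0.7  0.6 -1.8] open 0.0153 jaw -88.1 tilt [ 0.047 -0.022] q6 1.56 -> shift cm [-0.11  0.03  6.04] roll -0.06
```

Request:
arm_command --pt "1 0 0.05 1.5 0" --pt "1 -0.05 0 1.5 0" --pt "1 -0.05 0 1.5 0" --pt "1 0 0 1 0" --pt "1 0 0 0.5 0"

```text
clock: 14.63
tcp_pos: [0.5466, 0.0424, 0.1917]
ee_rot: [[0.998, 0.034, 0.048], [0.035, -0.999, -0.022], [0.048, 0.024, -0.999]]
wrist_force: [0.4, 0.2, -1.7]
opening: 0.0152
```

Run:
```python
from h import *
goeye(-.047,.005)
```

```text
eye rel seat mm [-46.8   0.7] 57.3
t 14.63 tcp [0.5466 0.0424 0.1917] F [ 0.4  0.2 -1.7] open 0.0152 jaw -88.1 tilt [ 0.048 -0.022] q6 1.57 -> shift cm [-0.27 -0.06  5.23] roll -0.05
```

Request:
arm_command --pt "1 -0.15 0 1.2 0" --pt "1 -0.1 0 1.4 0" --pt "1 -0.05 0 1.4 0" --pt "1 0 0 0.8 0" --pt "1 0 0 0.3 0"

```text
clock: 15.05
tcp_pos: [0.5472, 0.0416, 0.1399]
ee_rot: [[0.998, 0.034, 0.051], [0.035, -0.999, -0.022], [0.05, 0.024, -0.998]]
wrist_force: [-0.1, 0.9, -1.0]
opening: 0.0153
```

Run:
```python
from h import *
goeye(-.047,.005)
goeye(.0,.005)
d=snap('wrist');save(d,'w8.npy')
s=snap('scene');save(s,'s8.npy')
```

```text
eye rel seat mm [-46.1  -0.2] 5.5
t 15.05 tcp [0.5472 0.0416 0.1399] F [-0.1  0.9 -1. ] open 0.0153 jaw -88.1 tilt [ 0.051 -0.022] q6 1.57 -> shift cm [-0.09 -0.02  0.04] roll -0.05
eye rel seat mm [-46.1  -0.2] 5.5
t 15.05 tcp [0.5472 0.0416 0.1399] F [-0.1  0.9 -1. ] open 0.0153 jaw -88.1 tilt [ 0.051 -0.022] q6 1.57 -> shift cm [ 4.6  -0.02  0.28] roll -0.05
```

Request:
arm_command --pt "1 0.8 0 0.05 0" --pt "1 1 0 0.05 0" --pt "1 0.9 0 0.05 0" --pt "1 0.3 0 0.05 0"

```text
clock: 15.48
tcp_pos: [0.5811, 0.0428, 0.144]
ee_rot: [[0.998, 0.034, 0.057], [0.035, -0.999, -0.022], [0.056, 0.024, -0.998]]
wrist_force: [-0.3, -0.3, -0.7]
opening: 0.0154
```

Run:
```python
from h import *
goeye(.0,.005)
```

```text
eye rel seat mm [-12.1  -0.1] 9.6
t 15.48 tcp [0.5811 0.0428 0.144 ] F [-0.3 -0.3 -0.7] open 0.0154 jaw -88.1 tilt [ 0.057 -0.022] q6 1.57 -> shift cm [ 1.19 -0.02  0.52] roll -0.06
```

Request:
arm_command --pt "1 0.2 0 0.5 0" --pt "1 0.6 0 0.2 0" --pt "1 0.5 0 0.1 0" --pt "1 0.1 0 0.1 0"

```text
clock: 15.82
tcp_pos: [0.598, 0.0432, 0.1365]
ee_rot: [[0.998, 0.034, 0.059], [0.035, -0.999, -0.022], [0.059, 0.024, -0.998]]
wrist_force: [-0.0, -0.1, -1.1]
opening: 0.0155
```

Run:
```python
from h import *
goeye(.001,-.012)
```

```text
eye rel seat mm [ 4.9 -0.3] 2.1
t 15.82 tcp [0.598  0.0432 0.1365] F [-0.  -0.1 -1.1] open 0.0155 jaw -88.1 tilt [ 0.059 -0.022] q6 1.57 -> shift cm [-0.47 -0.07  1.38] roll -0.06
```

Request:
arm_command --pt "1 -0.3 0 0.3 0" --pt "1 -0.2 0 0.4 0" --pt "1 0 0 0.4 0" --pt "1 0 0 0.3 0" --pt "1 0 0 0.2 0"

```text
clock: 16.23
tcp_pos: [0.5942, 0.0426, 0.1197]
ee_rot: [[0.997, 0.034, 0.062], [0.035, -0.999, -0.022], [0.061, 0.024, -0.998]]
wrist_force: [-0.0, 0.5, 17.2]
opening: 0.0153
```

Run:
```python
from h import *
goeye(.001,-.0125)
```

```text
eye rel seat mm [ 1.1 -0.7] -14.7
t 16.23 tcp [0.5942 0.0426 0.1197] F [-0.   0.5 17.2] open 0.0153 jaw -88.1 tilt [ 0.062 -0.022] q6 1.57 -> shift cm [ 0.   -0.07 -0.22] roll -0.06
```

Contact of 17 N at the expected hang height means the eye is on the hook. I ease off and open gently.

Request:
arm_command --pt "1 0 0 -0.1 0" --pt "0.6 0 0 0 0" --pt "0.3 0 0 0 0" --pt "0.1 0 0 0 0" --pt "0.1 0 0 0 0" --pt "0.1 0 0 0 0"

```text
clock: 16.73
tcp_pos: [0.594, 0.0426, 0.1208]
ee_rot: [[0.997, 0.034, 0.063], [0.035, -0.999, -0.022], [0.062, 0.024, -0.998]]
wrist_force: [-0.5, 0.1, 1.0]
opening: 0.0384
```

Run:
```python
from h import *
goeye(.001,-.0125)
s=snap('scene');save(s,'s9.npy'); w=snap('wrist'); save(w,'w9.npy')
for D,n in((s,'scene'),(w,'wrist')):
    H=cv2.cvtColor(D['image'],cv2.COLOR_RGB2HSV)
    m=((H[...,0]<13)&(H[...,1]>130)&(H[...,2]<190)).astype(np.uint8)
    nn,l,st,ce=cv2.connectedComponentsWithStats(m)
    print(n,[(list(a),b.round(1)) for a,b in zip(st[1:],ce[1:]) if a[4]>40], 'handle top expected',proj(D,[*cab(*SEAT),.165]).round(1),'bottom',proj(D,[*cab(*SEAT),.121]).round(1))
```

```text
eye rel seat mm [ 0.9 -0.7] -13.7
t 16.73 tcp [0.594  0.0426 0.1208] F [-0.5  0.1  1. ] open 0.0384 jaw -88.1 tilt [ 0.063 -0.022] q6 1.57 -> shift cm [ 0.01 -0.07 -0.12] roll -0.06
scene [([np.int32(249), np.int32(220), np.int32(21), np.int32(10), np.int32(125)], array([258.8, 224.8])), ([np.int32(249), np.int32(241), np.int32(20), np.int32(10), np.int32(129)], array([258.5, 245.9]))] handle top expected [342.3 160.7] bottom [340.4 176.2]
wrist [([np.int32(459), np.int32(175), np.int32(25), np.int32(10), np.int32(121)], array([470. , 179.2])), ([np.int32(493), np.int32(193), np.int32(19), np.int32(51), np.int32(543)], array([504.1, 218.7])), ([np.int32(453), np.int32(202), np.int32(11), np.int32(20), np.int32(87)], array([457.1, 211.6]))] handle top expected [261.4 268.9] bottom [259.5 234.8]
```

Request:
arm_command --pt "0.1 0 0 -0.8 0" --pt "0.1 0 0 -1.5 0" --pt "0.1 0.1 0 -2.5 0" --pt "0.1 0.1 0 -3 0" --pt "0.1 0 0 -3.5 0" --pt "0.1 0 0 -3.5 0" --pt "0.1 -1 0 -2 0" --pt "0.1 -2 0 0 0"

```text
clock: 17.5
tcp_pos: [0.5546, 0.0454, 0.2963]
ee_rot: [[0.998, 0.034, 0.059], [0.035, -0.999, -0.022], [0.058, 0.024, -0.998]]
wrist_force: [-0.1, -0.7, -0.6]
opening: 0.0384
```

Run:
```python
from h import *
go([*cab(-.0025,.139),.26],92)
w=snap('wrist'); save(w,'w10.npy')
H=cv2.cvtColor(w['image'],cv2.COLOR_RGB2HSV)
for z in(.165,.121): print([proj(w,[*cab(SEAT[0]+a,SEAT[1]+b),z]).round(0) for a,b in((-.008,-.008),(.008,.008))])
c=proj(w,[*cab(*SEAT),.165]).round().astype(int); print(c)
for dv in range(-30,35,5): print(dv,[tuple(int(q) for q in w['image'][c[1]+dv,c[0]+du]) for du in(-20,-8,0,8,20)])
# handle mask
m=((H[...,0]<15)&(H[...,1]>120)&(H[...,2]<200)).astype(np.uint8)
nn,l,st,ce=cv2.connectedComponentsWithStats(m)
print([(list(map(int,a)),b.round(1)) for a,b in zip(st[1:],ce[1:]) if a[4]>60])
```

```text
t 17.5 tcp [0.5546 0.0454 0.2963] F [-0.1 -0.7 -0.6] open 0.0384 jaw -88.1 tilt [ 0.059 -0.022] q6 1.57 -> shift cm [ -0.88 -22.09   3.06] roll -0.07
[array([268., 161.]), array([253., 146.])]
[array([266., 157.]), array([253., 144.])]
[261 154]
-30 [(220, 195, 148), (219, 193, 144), (219, 190, 144), (219, 191, 145), (218, 191, 143)]
-25 [(103, 86, 64), (128, 110, 83), (88, 93, 92), (125, 108, 81), (123, 107, 78)]
-20 [(124, 108, 83), (187, 158, 117), (151, 158, 157), (107, 92, 66), (123, 107, 83)]
-15 [(213, 185, 138), (218, 187, 132), (155, 160, 160), (216, 182, 131), (212, 181, 138)]
-10 [(213, 183, 137), (203, 170, 122), (62, 43, 31), (215, 180, 128), (210, 184, 136)]
-5 [(203, 177, 130), (168, 174, 173), (151, 105, 70), (128, 91, 61), (218, 191, 143)]
0 [(214, 185, 139), (187, 156, 112), (156, 110, 73), (135, 96, 62), (218, 196, 147)]
5 [(195, 170, 127), (188, 159, 112), (130, 92, 59), (144, 114, 83), (219, 195, 144)]
10 [(210, 182, 132), (219, 206, 154), (151, 149, 133), (218, 203, 152), (220, 205, 154)]
15 [(220, 197, 148), (220, 199, 150), (220, 197, 148), (219, 196, 147), (218, 194, 147)]
20 [(220, 203, 154), (219, 203, 153), (219, 203, 152), (218, 200, 150), (219, 202, 150)]
25 [(220, 196, 147), (218, 194, 147), (183, 161, 121), (217, 194, 145), (138, 119, 92)]
30 [(218, 192, 145), (136, 117, 89), (137, 119, 91), (135, 117, 90), (138, 118, 89)]
[([381, 133, 18, 30, 156], array([386.3, 146.8])), ([400, 135, 44, 36, 993], array([418.4, 151.4])), ([255, 144, 15, 16, 209], array([262.2, 152. ])), ([7, 174, 34, 64, 1055], array([ 22.3, 205. ]))]
```

The handle blob is at (262,152), with (261,154) expected, so the can hangs upright. Next I go back to the bar.

Request:
arm_command --pt "-0.2 -0.2 -2.5 0 0" --pt "-0.2 -0.2 -3.8 0 0" --pt "-0.2 -0.2 -3.8 0 0" --pt "-0.2 -0.2 -3.8 0 0" --pt "-0.2 0 -3.8 0 0" --pt "-0.2 0 -3 0 0" --pt "-0.2 0 -1 0 0" --pt "-0.2 0 0 0 0"

```text
clock: 18.22
tcp_pos: [0.5329, 0.2697, 0.2961]
ee_rot: [[0.997, 0.03, 0.064], [0.031, -0.999, -0.021], [0.064, 0.023, -0.998]]
wrist_force: [-0.5, -0.0, 0.6]
opening: 0.0513
```

Run:
```python
from h import *
go([*cab(-.0005,.139),.168],92)
w=snap('wrist'); H=cv2.cvtColor(w['image'],cv2.COLOR_RGB2HSV)
m=((H[...,0]<15)&(H[...,1]>120)&(H[...,2]<200)).astype(np.uint8)
nn,l,st,ce=cv2.connectedComponentsWithStats(m)
print([(list(map(int,a)),b.round(1)) for a,b in zip(st[1:],ce[1:]) if a[4]>100])
print([proj(w,[*cab(x,.139+y),.217]).round(0) for x in(-.032,.028) for y in(-.007,.007)])
```

```text
t 18.22 tcp [0.5329 0.2697 0.2961] F [-0.5 -0.   0.6] open 0.0513 jaw -88.3 tilt [ 0.064 -0.021] q6 1.97 -> shift cm [ 0.1   0.18 12.85] roll -0.3
[([456, 132, 19, 15, 202], array([466.8, 138.6])), ([257, 158, 14, 64, 816], array([263.5, 188.7]))]
[array([272., 221.]), array([257., 221.]), array([272., 157.]), array([257., 158.])]
```

The bar is exactly where expected. Down and pinch.

Request:
arm_command --pt "-0.2 0.1 0.1 2.5 0" --pt "-0.2 0 0.1 3 0" --pt "-0.2 0 0 3 0" --pt "-0.2 0 0 2.2 0" --pt "-0.2 0 0 1.2 0" --pt "-0.2 0 0 0.4 0"

```text
clock: 18.77
tcp_pos: [0.5451, 0.255, 0.1734]
ee_rot: [[0.997, 0.022, 0.071], [0.024, -1.0, -0.02], [0.07, 0.022, -0.997]]
wrist_force: [0.0, -1.2, -0.2]
opening: 0.0509
```

Run:
```python
from h import *
go([*cab(-.0005,.139),.168],92)
```

```text
t 18.77 tcp [0.5451 0.255  0.1734] F [ 0.  -1.2 -0.2] open 0.0509 jaw -88.7 tilt [ 0.071 -0.02 ] q6 1.96 -> shift cm [-0.3  -1.04  0.5 ] roll -0.72
```

Request:
arm_command --pt "-0.2 -0.2 -0.7 0.3 0" --pt "-0.2 0 -0.3 0.2 0" --pt "0.6 0 0 0 0" --pt "1 0 0 0 0" --pt "1 0 0 0 0" --pt "1 0 0 0 0" --squeeze 25

```text
clock: 19.27
tcp_pos: [0.5445, 0.2629, 0.1708]
ee_rot: [[0.997, 0.019, 0.074], [0.021, -1.0, -0.019], [0.073, 0.021, -0.997]]
wrist_force: [1.8, -1.4, -8.4]
opening: 0.0135
```

Run:
```python
from h import *
go([*cab(-.0025,-.0255),.17],92)
```

```text
t 19.27 tcp [0.5445 0.2629 0.1708] F [ 1.8 -1.4 -8.4] open 0.0135 jaw -88.9 tilt [ 0.074 -0.019] q6 1.98 -> shift cm [-0.2  16.21  0.41] roll -0.9
```

Request:
arm_command --pt "1 0 1.5 0.05 0" --pt "1 0 2 0.05 0" --pt "1 0 2 0.05 0" --pt "1 0.05 2 0.05 0" --pt "1 0.05 2 0.05 0" --pt "1 0.05 2 0.05 0" --pt "1 0.05 2 0.05 0" --pt "1 0 1.5 0.05 0"

```text
clock: 19.93
tcp_pos: [0.5501, 0.1131, 0.1708]
ee_rot: [[0.997, 0.028, 0.079], [0.029, -1.0, -0.01], [0.078, 0.013, -0.997]]
wrist_force: [5.6, 3.7, -3.6]
opening: 0.0137
```

Run:
```python
from h import *
go([*cab(-.0025,-.0255),.17],92)
```

```text
t 19.93 tcp [0.5501 0.1131 0.1708] F [ 5.6  3.7 -3.6] open 0.0137 jaw -88.4 tilt [ 0.079 -0.01 ] q6 1.7 -> shift cm [-0.47  1.23  0.06] roll -0.38
```

Request:
arm_command --pt "1 -0.05 0.7 0 0" --pt "1 -0.05 0.5 0 0" --pt "1 0 0.4 0 0" --pt "1 0 0.3 0 0" --pt "1 0 0.2 0 0"

```text
clock: 20.35
tcp_pos: [0.5508, 0.1005, 0.1708]
ee_rot: [[0.996, 0.031, 0.084], [0.031, -0.999, 0.011], [0.085, -0.009, -0.996]]
wrist_force: [3.9, 7.9, -5.0]
opening: 0.0132
```

Run:
```python
from h import *
go([*cab(-.0025,-.0255),.17],92)
```

```text
t 20.35 tcp [0.5508 0.1005 0.1708] F [ 3.9  7.9 -5. ] open 0.0132 jaw -88.2 tilt [0.084 0.011] q6 1.65 -> shift cm [-0.5  -0.04  0.04] roll -0.2
```

It's at the shut stop (y 0.1005, as at the first pinch). Release, rise, clear and check.

Request:
arm_command --pt "0.3 0 0 0 0" --pt "-0.1 0 0 0 0" --pt "-0.2 0 0 0 0" --pt "-0.2 0 0 0 0" --pt "-0.2 0 0 -2 0" --pt "-0.2 0 0 -3.5 0" --pt "-0.2 0 0 -3.5 0" --pt "-0.2 0 0 -3.5 0"

```text
clock: 21.02
tcp_pos: [0.5377, 0.0984, 0.2936]
ee_rot: [[0.997, 0.031, 0.073], [0.031, -0.999, 0.009], [0.073, -0.007, -0.997]]
wrist_force: [0.8, -0.4, -0.2]
opening: 0.0512
```

Run:
```python
from h import *
go([*cab(-.0025,-.0255),.27],92)
w=snap('wrist'); t=snap('top'); save(t,'t11.npy'); s=snap('scene'); save(s,'s11.npy')
for D,n in((w,'w'),):
    H=cv2.cvtColor(D['image'],cv2.COLOR_RGB2HSV)
    m=((H[...,0]<16)&(H[...,1]>110)&(H[...,2]<200)).astype(np.uint8)
    nn,l,st,ce=cv2.connectedComponentsWithStats(m)
    print([(list(map(int,a)),b.round(1)) for a,b in zip(st[1:],ce[1:]) if a[4]>60])
print('bar exp',[proj(w,[*cab(x,-.0258+y),.217]).round(0) for x in(-.032,.028) for y in(-.007,.007)],'handle exp',proj(w,[*cab(*SEAT),.165]).round(1))
c=proj(w,[*cab(*SEAT),.165]).round().astype(int); print(w['image'][c[1],c[0]-12:c[0]+13:3].tolist())
a=load('s8.npy')['image']*0
s0=load('scene0.npy')['image'].astype(int); df=np.abs(s['image'].astype(int)-s0).max(2)>40
nn,l,st,ce=cv2.connectedComponentsWithStats(cv2.morphologyEx(df.astype(np.uint8),cv2.MORPH_OPEN,np.ones((3,3))))
print('scene changes',[(list(map(int,q))) for q in st[1:] if q[4]>40])
```

```text
t 21.02 tcp [0.5377 0.0984 0.2936] F [ 0.8 -0.4 -0.2] open 0.0512 jaw -88.2 tilt [0.073 0.009] q6 1.65 -> shift cm [ 0.65 -0.2   2.41] roll -0.21
[([447, 125, 48, 38, 1236], array([467.7, 143.2])), ([422, 126, 20, 31, 218], array([428.1, 140.9])), ([252, 157, 15, 65, 918], array([259.2, 188.8]))]
bar exp [array([267., 221.]), array([252., 221.]), array([267., 157.]), array([252., 157.])] handle exp [314.6 141.4]
[[87, 80, 72], [85, 78, 70], [93, 84, 77], [102, 89, 79], [102, 91, 80], [103, 92, 80], [102, 90, 78], [123, 115, 100], [124, 115, 101]]
scene changes [[8, 0, 26, 13, 172], [198, 0, 41, 39, 1289], [265, 0, 14, 36, 295], [282, 0, 7, 18, 122], [330, 0, 49, 90, 2529], [26, 4, 80, 32, 1311], [0, 16, 50, 38, 446], [180, 42, 11, 12, 76], [174, 56, 20, 40, 334], [189, 57, 7, 10, 50], [12, 81, 24, 41, 344], [238, 81, 44, 50, 1389], [64, 98, 9, 12, 88], [29, 130, 197, 78, 4657], [249, 137, 19, 12, 98], [231, 150, 45, 39, 913], [336, 197, 10, 14, 97], [169, 198, 16, 26, 226], [162, 225, 32, 32, 687]]
```

```bash
python3 -c "
from h import *
print(sign_off())"
```

```text
the job is handed in; nothing more can be done
None
```

The fin can is hanging on the hook with the cover fully shut over it. I handed the job in at about 21 s of the 72 s; sign-off gave no verdict.

- **Opening the cover:** I pinched the push bar and slid it to its stop, 164 mm.
- **Hanging the can:** I gripped it by the handle, lowered it through the hatch on the robot's side of the hook and threaded the eye over the hook. I set it down until contact showed 17 N, with the eye about 1 mm off in x and y and 14 mm below the seat, then let go and withdrew.
- **Shutting the cover:** I pinched the bar again and slid it to the shut stop.

**Last checks:**
- **Can:** after release its handle was within 2 px of where a hanging, upright can should show. Under the shut cover I only saw matching dark brown pixels at that spot.
- **Cover:** the bar is within a pixel of its shut position.
- **Robot:** it is clear of everything, with wrist force under 1 N.
- **Roof frame:** no unexpected force showed on the readings while the can or gripper was in the hatch.
- **Bystanders:** scene changes since the start lie on the arm, shadows, the emptied can spot and the hung can. I did not measure each bystander's position.

**What disagreed:**
- **Tool length:** the fingertips sit about 35 mm farther back than the description says. My first push therefore passed over the bar without moving the cover. I measured the offset by touching the bar top with about 23 N, and used it for the rest of the job.
- **Tilt:** the tool tilted by about 0.08 rad by the end. It did not affect the job.

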